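# Weigh a sealed sample cylinder laid at its balance point on the scale's cradle

### The arm

A 6-joint arm with a two-finger parallel gripper is mounted at the origin on a cart in front of the work surface, level with it; the furniture and walls round the work are solid. World frame = base frame: x ahead of the robot, y to its left, z up, the work surface at z = 0. Lengths are in m, angles in degrees, forces in N, time in s.
With the tool pointing down it reaches from about 0.375 to 0.9 m from the base axis. Payload 3.1 kg.
Tool frame: the origin (TCP) lies midway between the tips of the shut fingers; the grasp point (between the pads) lies 19 mm behind it; z points along the fingers, y is the line along which they close (so a half turn about z gives the same grasp; the last joint's range is limited). The gripper opens to 87 mm and grips with 3 to 60 N. Pads are 19 mm wide; open, the fingers measure 117 mm over their backs; the gripper's body (75 mm by 190 mm) begins 51 mm behind the grasp point.
Start: joints at [-79.498, 30.224, 82.088, -0, 67.689, -10.227], TCP at [0.221, -0.585, 0.223] pointing down, gripper open.
Joint ranges: [-176.69, 176.69], [-43.24, 126.21], [12.49, 139.97], [-82, 262], [0, 151.66], [-163.58, 163.58]. Speed limits (degrees/s): [159.86, 159.86, 180, 180, 180, 180].

### API

Orientations are given as a 3x3 rotation matrix whose columns are the frame's x, y, z axes.
In Python, from rig import bot gives the robot as it stands.
- The arm moves only by the tool steer_hand, called after "Emit:" by a JSON object that holds its "name" and its "arguments". Schema: {"type":"object","properties":{"plan":{"type":"array","items":{"type":"object","properties":{"pos":{"type":"array","items":{"type":"number"},"minItems":3,"maxItems":3},"r":{"type":"array","items":{"type":"number"},"minItems":3,"maxItems":3},"jaw":{"type":"number"}},"additionalProperties":false,"required":["jaw"]},"minItems":1,"maxItems":20},"only":{"type":"string"},"quiet":{"type":"boolean"},"lines":{"type":"string"}},"required":["plan"],"additionalProperties":false}. plan is a list of rows, 1 to 20 of them, each an object with the fields pos (a list: dx, dy, dz in m), r (a list: a rotation vector rx, ry, rz in degrees), jaw (the opening from 0.0 (shut) to 1.0 (fully open)); a field left out counts as zero (the opening has to be given); each row is the pose to reach, as a shift and turn from the pose commanded when the call began, along the tool's axes at that moment; what a row does not reach only later rows make up. A row lasts 1/10 s, in which the tool goes at most 0.05 m and 8.59 degrees, less where a joint would pass 70% of its speed; a pose out of reach is approached as far as the arm can. The fingers move at their own pace and stop on an object; the grip force is fixed at half the most. Time passes only in rows, so rows that do not move let the fingers close. The tool returns the time, the measured TCP pose, the force, the opening and the grip force at its end. only (a regular expression) keeps the lines of the reply that match it, lines (a string "A,B") keeps lines A to B, and quiet returns only ok. Input that does not fit is refused with a message, and nothing moves.
- bot.read_state(): the state, without advancing time (a new reading comes with each control period).
- bot.capture(name): name is "side" or "top" or "wrist"; returns a dict with "color" (420x560x3 uint8, red, green, blue), "K" (3x3 intrinsics, pixels), "D" ([k1, k2, p1, p2, k3] as OpenCV has them; the pictures are not rectified), "view" (4x4, takes a point from world to camera coordinates); the wrist camera has in their place "mount" (4x4, takes a point from camera to tool coordinates, whose origin is the TCP and whose axes are the flange's). Camera axes: x right, y up, looking along -z (the intrinsics and any distortion apply to the point x, -y, -z); pixel columns grow to the right and rows downward; lengths in m; the calibration is good to about 2 mm. A picture is of the moment at which its call begins: read the wrist's pose just before it. There is no depth.
- bot.hand_in(): hands the job in; it is judged then, once.
The state is a dict: "time_s": time; "joint_positions": joint angles; "qvel": joint speeds; "tau": joint torques, N m; "position": TCP position; "tcp_rot": TCP orientation; "force": force on the tool from outside, world axes, zero at the start; "moment": the same for the moment, N m; "opening": opening from 0.0 (shut) to 1.0 (fully open); "grasp_force": force on a finger pad.
Only numpy, scipy, OpenCV 4.12 (cv2) and the standard library are available. Lean on these libraries where they do the work, as an engineer would, in place of code of your own. Each camera call takes 0.05 s, during which the arm holds its last target. There are 200 camera calls.

### The job

Get the sealed steel sample cylinder onto the laboratory balance for weighing. First zero the empty balance by pressing its long tare key fully down; then lift the cylinder level at trial points along its body to find where it balances (its filling is hidden and seldom central), never letting it tip steeply, and lay it gently and level across the V cradle on the weighing pan so that it stays balanced there by itself, resting on the cradle alone. Leave the cup, the jar and the bottle cap where they are.

Things in the scene. Friction and masses are not known exactly. Their poses are not given: they have to be found in the camera images.
- cylinder_vessel: Loose sealed steel sample cylinder, 200 mm long, about 0.65 kg, lying on the bench. Origin mid-length on its axis, 25 mm above the bench; x runs along it to the valve end. Smooth 42 mm tube, free to grasp within 55 mm either side of the origin. A hidden fixed filling puts the balance point anywhere up to 42 mm from the origin along x, either side, on the axis.
- balance: White and grey top-loading balance, fixed, 180 mm (its x) by 160 mm (its y). Origin on the bench under its middle; x points to its back, away from the keyboard. Rear part 58 mm high, keyboard part in front 37 mm. Round steel pan, 92 mm diameter, its top 68 mm above the bench, its centre 33 mm behind the origin; it gives about 1.5 mm under the cylinder.
- cradle (a point): Where the cylinder's axis passes when its tube lies in the pan's aluminium V cradle: 101 mm above the bench, over the pan's centre. The tube lies along y (axes as the balance's). Cradle 16 mm wide along y: the balance point must lie within 8 mm or an end tips to the housing, about 0.3 rad. V of 120 degrees, 37 mm across: fingers fit down beside the tube; tube underside 12 mm over the pan.
- key_top (a point): Middle of the top face of the tare key, the long grey bar key (54 mm along the balance's y, 18 mm across) in the middle of the keyboard, 44 mm above the bench.
- tare_key (a joint): Travel of the tare key in m: 0 up, 0.004 fully down; sprung, 1.4 N to start, about 4.2 N at full travel.
- cup: Loose thin clear plastic cup, 70 mm diameter, 84 mm tall, a bystander; origin at the centre of its underside.
- jar: Loose small brown sample jar with white lid, 53 mm diameter, 62 mm tall, a bystander; origin at the centre of its underside.
- cap: Loose white bottle cap, 44 mm diameter, 24 mm high, a bystander; origin at the centre of its underside.
- valve_end (a point): Tip of the cylinder's small valve with its round black knob (22 mm diameter), 100 mm from the origin; the other end is a plain 17 mm hexagonal plug at -100 mm. A black hexagonal anti-roll bumper, 50 mm across flats, 58 over corners, rings the tube 56 to 66 mm each side of the origin.
- viscometer: Fixed viscometer standing left of the balance; an obstacle, not to be used. Its three 36 mm high legs spread about 180 mm from a post; its white head, 130 mm wide and 510 mm high at the top, overhangs the bench towards the robot from 280 mm up, from 50 mm behind to 165 mm in front of the origin (its -x) and 65 mm to each side: go round it on the robot's side. Origin on the bench.
- spindle_case: Fixed closed flat dark case, 160 mm (x) by 240 mm (y), 60 mm high, on the bench behind the cylinder and to the right of the balance; a bystander. Origin at the centre of its underside.

How it is judged (in metres and radians):
On the way, in this order (a step that is already met when the one before it is completed fails the run):
1. the tare key is pressed fully down while the cradle is empty (value of joint tare_key above 0.003 m and horizontal distance between cylinder_vessel and cradle above 0.12 m), for 0.05 s.
2. the cylinder is held by the fingers clear of the bench and level within about 8 degrees (height (world z) of cylinder_vessel above 0.05 m and contact force between the fingers and cylinder_vessel above 1 N and angle between cylinder_vessel's own x axis and vertical between 1.43 and 1.71 rad), for 0.2 s.
At the end, for the whole second after the job is handed in: The cylinder lies at rest in the V cradle, balanced level within 4 degrees, along the V within about 8 degrees, its axis within 9 mm of the cradle point across the V and 7 mm in height, the cradle under the smooth tube between the bumpers; the tare key is up again (angle between cylinder_vessel's own x axis and vertical between 1.5 and 1.64 rad and angle between the x axis of cylinder_vessel and the y axis of cradle, either way round below 0.15 rad and x of cylinder_vessel in the frame of cradle between -0.009 and 0.009 m and y of cylinder_vessel in the frame of cradle between -0.055 and 0.055 m and z of cylinder_vessel in the frame of cradle between -0.007 and 0.005 m and linear speed of cylinder_vessel below 0.02 m/s and angular speed of cylinder_vessel below 0.1 rad/s and value of joint tare_key below 0.001 m); the robot touches nothing.
It fails at once if the cylinder is tipped more than 30 degrees from level (angle between cylinder_vessel's own x axis and vertical below 1.047 rad or angle between cylinder_vessel's own x axis and vertical above 2.094 rad).
It fails at once if the cylinder is dropped or pressed onto the balance with more than 50 N (contact force between cylinder_vessel and balance above 50 N).
It fails at once if the cup, the jar or the bottle cap is moved more than 25 mm (distance of any of cup, jar, cap from where it was at the start of the episode above 0.025 m).
It also fails if it takes over 64 s, if anything falls off the work surface, if the arm or the gripper's body presses on something with over 40 N, if the wrist force passes 120 N, or if a joint passes its speed limit or range.

## Working session

There is one attempt and no reset: what is moved stays moved. The work goes in short steps, Python scripts to look and compute and a tool call to move; the robot and the scene stay as the last step left them, time stands still between calls to the robot, and variables do not carry over. Pictures are saved under pics/ and viewed, at most 10 in all, crops included, and the job is handed in when it is done.

```bash
ls; mkdir -p pics; python3 - <<'E'
from rig import bot
import cv2
s=bot.read_state();print({k:s[k] for k in('time_s','position','tcp_rot','force','opening')})
for n in("top","side"):
    c=bot.capture(n);cv2.imwrite(f"pics/{n}0.png",c["color"][:,:,::-1]);print(n,c["K"],c["D"],c["view"])
E
```

```text
pics
rig.py
{'time_s': 0.0, 'position': array([ 0.22111046, -0.5837786 ,  0.22156515]), 'tcp_rot': array([[ 9.35255296e-01,  3.53973688e-01, -3.98634297e-04],
       [ 3.53973695e-01, -9.35252883e-01,  2.16033116e-03],
       [ 3.91876512e-04, -2.16156721e-03, -9.99997587e-01]]), 'force': array([-0.26787561,  0.88250912, -0.75904539]), 'opening': 1.0010415326298983}
top [[512.2773585    0.         281.1904255 ]
 [  0.         512.2773585  215.05918136]
 [  0.           0.           1.        ]] [-0.01002516  0.          0.          0.          0.        ] [[-0.02597483 -0.99965656  0.00347561 -0.00161151]
 [ 0.99091093 -0.02528822  0.13212132 -0.56048321]
 [-0.13198805  0.00687585  0.99122746 -1.2458886 ]
 [ 0.          0.          0.          1.        ]]
side [[428.65608601   0.         277.72945152]
 [  0.         428.65608601 214.59686538]
 [  0.           0.           1.        ]] [0.02831638 0.         0.         0.         0.        ] [[-0.81841783 -0.57452984  0.01037918  0.42424503]
 [ 0.48009847 -0.67375201  0.56175056 -0.33929082]
 [-0.31574946  0.4647297   0.82724155 -1.0861115 ]
 [ 0.          0.          0.          1.        ]]
```

View pics/top0.png

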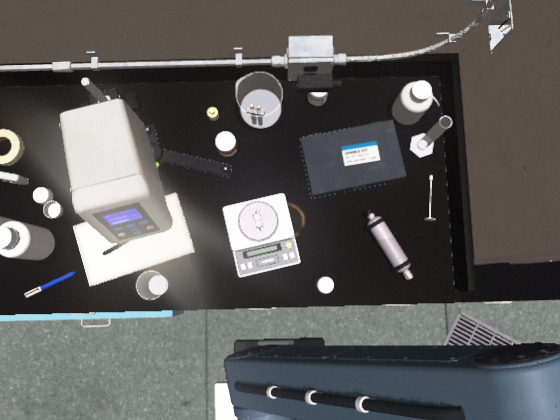

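View pics/side0.png

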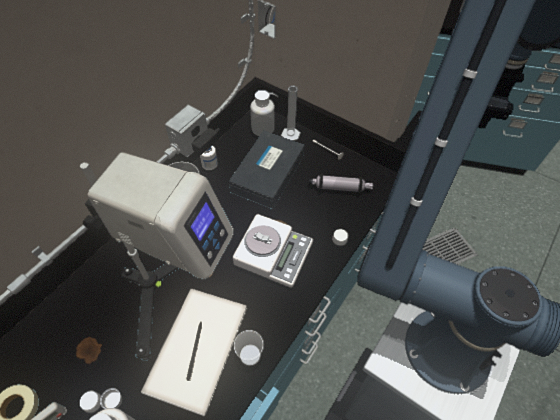

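The top view shows the balance at about (262,235), with the pan at (258,221) and the keyboard at about (266,258). The cylinder runs from (375,215) to (408,277). The cap is at (326,285), the cup at (152,285), the jar at (226,143) and the viscometer head at (115,170). I'll enlarge the balance and the cylinder.

```bash
cat > h.py <<'E'
import numpy as np,cv2
from rig import bot
def ray(c,uv,V=None):
    V=c["view"] if V is None else V
    p=cv2.undistortPoints(np.array([[uv]],float),np.array(c["K"]),np.array(c["D"]))[0,0]
    d=V[:3,:3].T@np.array([p[0],-p[1],-1]); o=-V[:3,:3].T@V[:3,3]; return o,d
def atz(c,uv,z,V=None):
    o,d=ray(c,uv,V); return o+d*(z-o[2])/d[2]
def proj(c,P,V=None):
    V=c["view"] if V is None else V
    q=V[:3,:3]@np.array(P)+V[:3,3]; q=np.array([[[q[0],-q[1],-q[2]]]])
    return cv2.projectPoints(q,np.zeros(3),np.zeros(3),np.array(c["K"]),np.array(c["D"]))[0].ravel()
def wristV(c,s):
    T=np.eye(4);T[:3,:3]=s["tcp_rot"];T[:3,3]=s["position"]; return np.linalg.inv(T@np.array(c["mount"]))
E
python3 - <<'E'
import cv2
a=cv2.imread("pics/top0.png")
b=cv2.resize(a[185:300,215:425],None,fx=3.8,fy=3.8,interpolation=cv2.INTER_CUBIC);cv2.imwrite("pics/crop1.png",b)
E
```

```text
(no output)
```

View pics/crop1.png

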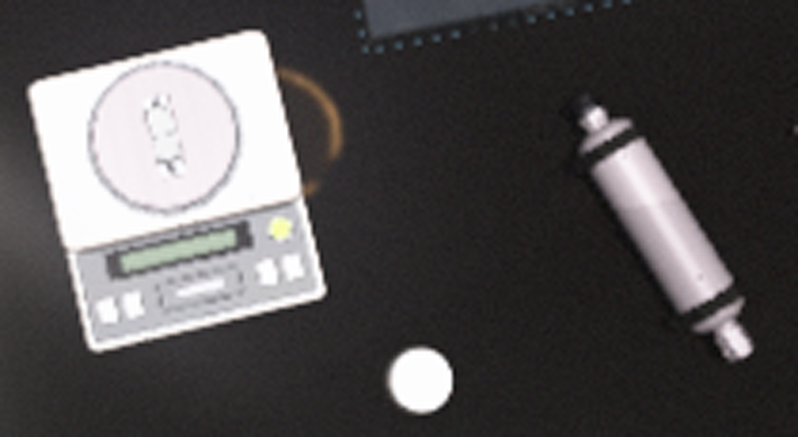

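```bash
python3 - <<'E'
from h import *
c=bot.capture("top")
f=lambda u,v:(215+(u+.5)/3.8-.5,185+(v+.5)/3.8-.5)
g=lambda n,u,v,z:(print(n,f(u,v),atz(c,f(u,v),z).round(4)),atz(c,f(u,v),z))[1]
pan=g("pan",165,137,.068);key=g("key",201,288,.044)
d=pan-key;print("bal x dir deg",np.degrees(np.arctan2(d[1],d[0])),np.linalg.norm(d[:2]))
L=g("FL",92,351,.037);R=g("FR",326,294,.037);e=L-R;print("y dir",np.degrees(np.arctan2(e[1],e[0])),np.linalg.norm(e))
L=g("BL",30,85,.058);R=g("BR",262,31,.058);e=L-R;print("y dir",np.degrees(np.arctan2(e[1],e[0])),np.linalg.norm(e))
v=g("valve",582,104,.03);p=g("plug",738,347,.025)
b1=g("b1",609,142,.045);b2=g("b2",712,310,.045)
for a,b in((v,p),(b1,b2)):
  e=a-b;print((a+b)/2,np.degrees(np.arctan2(e[1],e[0])),np.linalg.norm(e))
g("cap",420,380,.024)
s=bot.read_state();print(s["position"],s["joint_positions"])
for n,(u,v,z) in dict(jar=(226,141,.062),cup=(153,285,.05)).items(): print(n,atz(c,(u,v),z))
E
```

```bash
cat >> h.py <<'E'
def go(P,yaw):
    """delta in tool axes to TCP P, tool x axis at world yaw (deg), tool down"""
    from scipy.spatial.transform import Rotation as Ro
    s=bot.read_state();R=np.array(s["tcp_rot"]);y=np.radians(yaw)
    G=np.array([[np.cos(y),np.sin(y),0],[np.sin(y),-np.cos(y),0],[0,0,-1]])
    print("t",round(s["time_s"],2),"d",(R.T@(np.array(P)-s["position"])).round(4),"rv",Ro.from_matrix(R.T@G).as_rotvec(degrees=True).round(2))
E
python3 -c "
from h import *
go([.4476,.0206,.16],12)
print(bot.capture('wrist')['mount'])"
```

```text
t 0.15 d [ 0.4257 -0.4852  0.0627] rv [-0.09 -0.01  8.73]
[[-7.49379367e-04  9.67610559e-01  2.52446519e-01  6.74540519e-02]
 [ 9.99999634e-01  8.29329573e-04 -2.10297844e-04 -2.04179598e-04]
 [-4.12847777e-04  2.52446269e-01 -9.67610826e-01 -1.62344516e-01]
 [ 0.00000000e+00  0.00000000e+00  0.00000000e+00  1.00000000e+00]]
```

Emit:
{"name": "steer_hand", "arguments": {"plan": [{"pos": [0.4257, -0.4852, 0.0627], "r": [0, 0, 8.7], "jaw": 0}, {"pos": [0.4257, -0.4852, 0.0627], "r": [0, 0, 8.7], "jaw": 0}, {"pos": [0.4257, -0.4852, 0.0627], "r": [0, 0, 8.7], "jaw": 0}, {"pos": [0.4257, -0.4852, 0.0627], "r": [0, 0, 8.7], "jaw": 0}, {"pos": [0.4257, -0.4852, 0.0627], "r": [0, 0, 8.7], "jaw": 0}, {"pos": [0.4257, -0.4852, 0.0627], "r": [0, 0, 8.7], "jaw": 0}, {"pos": [0.4257, -0.4852, 0.0627], "r": [0, 0, 8.7], "jaw": 0}, {"pos": [0.4257, -0.4852, 0.0627], "r": [0, 0, 8.7], "jaw": 0}, {"pos": [0.4257, -0.4852, 0.0627], "r": [0, 0, 8.7], "jaw": 0}, {"pos": [0.4257, -0.4852, 0.0627], "r": [0, 0, 8.7], "jaw": 0}, {"pos": [0.4257, -0.4852, 0.0627], "r": [0, 0, 8.7], "jaw": 0}, {"pos": [0.4257, -0.4852, 0.0627], "r": [0, 0, 8.7], "jaw": 0}, {"pos": [0.4257, -0.4852, 0.0627], "r": [0, 0, 8.7], "jaw": 0}, {"pos": [0.4257, -0.4852, 0.0627], "r": [0, 0, 8.7], "jaw": 0}, {"pos": [0.4257, -0.4852, 0.0627], "r": [0, 0, 8.7], "jaw": 0}, {"pos": [0.4257, -0.4852, 0.0627], "r": [0, 0, 8.7], "jaw": 0}, {"pos": [0.4257, -0.4852, 0.0627], "r": [0, 0, 8.7], "jaw": 0}]}}

```text
time_s: 1.9
position: [0.4475, 0.0185, 0.16]
tcp_rot: [[0.979, 0.206, 0.0], [0.206, -0.979, -0.0], [-0.0, 0.0, -1.0]]
force: [-0.3, -0.5, 0.2]
opening: 0.009
grasp_force: 0.0
```

```bash
python3 - <<'E'
from h import *
s=bot.read_state();c=bot.capture("wrist");V=wristV(c,s);np.savez("w1.npz",V=V,K=c["K"],D=c["D"])
im=c["color"][:,:,::-1].copy();cv2.imwrite("pics/w1raw.png",im)
for P in([.4476,.0206,.044],[.544,.041,.068]):print(proj(c,P,V))
cv2.imwrite("pics/w1.png",cv2.resize(im,(800,600)))
E
```

```text
[278.10204431 204.41602067]
[277.46090967  89.74402882]
```

View pics/w1.png

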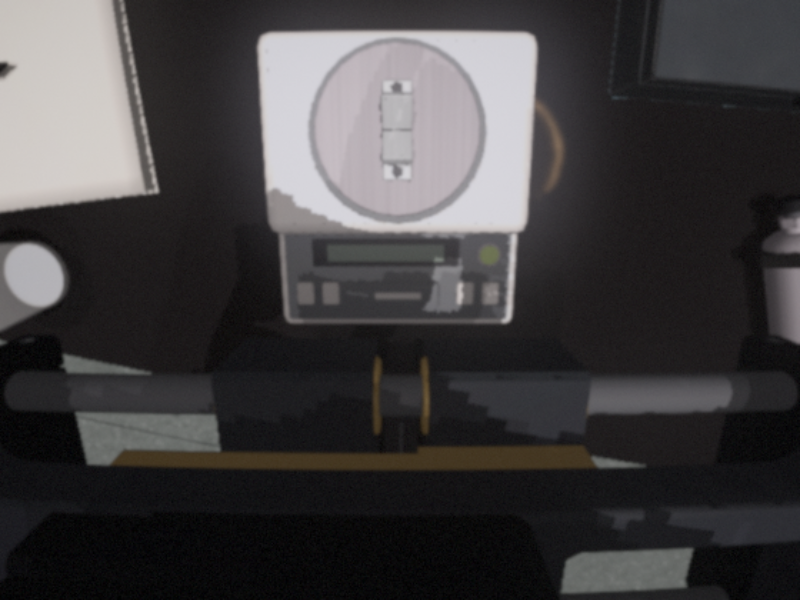

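The wrist view shows the pan centre at about (278,91) and the V groove line at (278,92). The tare key is at (278.5,206), within 2 px of the prediction, and the yaw lines up.

```bash
python3 - <<'E'
from h import *
w=dict(np.load("w1.npz"))
k=atz(w,(278.3,206.1),.044,w["V"]);p=atz(w,(278,91.5),.068,w["V"]);print(k,p)
for a in [((258,35),(537,35),.058),((288,322),(512,322),.037)]:
  A=[atz(w,(u*.7,v*.7),a[2],w["V"]) for u,v in a[:2]];e=A[0]-A[1];print(A,np.degrees(np.arctan2(e[1],e[0])))
go([.447,.0205,.052],12)
E
```

```text
[0.44604792 0.02008798 0.044     ] [0.54279606 0.0403166  0.068     ]
[array([0.57856146, 0.12656556, 0.058     ]), array([ 0.61022562, -0.02469381,  0.058     ])] 101.82338164032099
[array([0.40984523, 0.08948408, 0.037     ]), array([ 0.44138447, -0.06113951,  0.037     ])] 101.82636053868943
t 1.95 d [-1.00e-04 -2.10e-03  1.08e-01] rv [ 0.01 -0.   -0.14]
```

Emit:
{"name": "steer_hand", "arguments": {"plan": [{"pos": [0, -0.002, 0.108], "jaw": 0}, {"pos": [0, -0.002, 0.108], "jaw": 0}, {"pos": [0, -0.002, 0.108], "jaw": 0}, {"pos": [0, -0.002, 0.108], "jaw": 0}, {"pos": [0, -0.002, 0.113], "jaw": 0}, {"pos": [0, -0.002, 0.116], "jaw": 0}, {"pos": [0, -0.002, 0.118], "jaw": 0}, {"pos": [0, -0.002, 0.119], "jaw": 0}, {"pos": [0, -0.002, 0.12], "jaw": 0}, {"pos": [0, -0.002, 0.12], "jaw": 0}, {"pos": [0, -0.002, 0.12], "jaw": 0}]}}

```text
time_s: 3.05
position: [0.4488, 0.0215, 0.0408]
tcp_rot: [[0.978, 0.209, 0.004], [0.209, -0.978, -0.001], [0.003, 0.002, -1.0]]
force: [1.2, -1.6, 8.3]
opening: 0.005
grasp_force: 3.9
```

Emit:
{"name": "steer_hand", "arguments": {"plan": [{"pos": [0, 0, 0.001], "jaw": 0}, {"pos": [0, 0, 0.001], "jaw": 0}, {"pos": [0, 0, 0.001], "jaw": 0}]}}

```text
time_s: 3.35
position: [0.4488, 0.0215, 0.0406]
tcp_rot: [[0.978, 0.209, 0.004], [0.209, -0.978, -0.001], [0.004, 0.002, -1.0]]
force: [-0.2, -1.7, 16.8]
opening: 0.007
grasp_force: 8.4
```

```bash
python3 - <<'E'
from h import *
c=bot.capture("wrist");cv2.imwrite("pics/press.png",c["color"][150:330,100:460,::-1])
go([.44,-.1,.20],12);go([.4803,-.280,.20],29.3+90);go([.4803,-.280,.20],29.3-90)
print(bot.read_state()["joint_positions"])
E
```

```text
t 3.4 d [-0.0333  0.1173 -0.1593] rv [ 0.12 -0.23  0.05]
t 3.4 d [-0.0315  0.3017 -0.1589] rv [ 2.9000e-01 -5.0000e-02 -1.0725e+02]
t 3.4 d [-0.0315  0.3017 -0.1589] rv [-5.000e-02 -2.700e-01  7.275e+01]
[-1.15515914e+01  3.67021078e+01  1.15375098e+02 -3.01443365e-02
  2.76670969e+01  6.64225168e+01]
```

Emit:
{"name": "steer_hand", "arguments": {"plan": [{"pos": [0, 0, -0.01], "jaw": 0}, {"pos": [0, 0, -0.05], "jaw": 0}, {"pos": [0, 0, -0.1], "r": [0, 0, -6], "jaw": 0.5}, {"pos": [-0.01, 0.05, -0.12], "r": [0, 0, -14], "jaw": 1}, {"pos": [-0.02, 0.1, -0.12], "r": [0, 0, -17], "jaw": 1}, {"pos": [-0.025, 0.15, -0.12], "r": [0, 0, -17], "jaw": 1}, {"pos": [-0.03, 0.2, -0.12], "r": [0, 0, -17.3], "jaw": 1}, {"pos": [-0.0315, 0.25, -0.12], "r": [0, 0, -17.3], "jaw": 1}, {"pos": [-0.0315, 0.3, -0.12], "r": [0, 0, -17.3], "jaw": 1}, {"pos": [-0.0315, 0.302, -0.12], "r": [0, 0, -17.3], "jaw": 1}, {"pos": [-0.0315, 0.302, -0.12], "r": [0, 0, -17.3], "jaw": 1}, {"pos": [-0.0315, 0.302, -0.12], "r": [0, 0, -17.3], "jaw": 1}]}}

```text
time_s: 4.6
position: [0.4781, -0.278, 0.1583]
tcp_rot: [[0.872, 0.49, -0.003], [0.49, -0.872, 0.003], [-0.001, -0.004, -1.0]]
force: [-0.6, 0.8, -0.6]
opening: 0.831
grasp_force: 0.0
```

```bash
python3 - <<'E'
from h import *
s=bot.read_state();c=bot.capture("wrist");V=wristV(c,s);np.savez("w2.npz",V=V,K=c["K"],D=c["D"])
im=c["color"][:,:,::-1].copy()
cv2.imwrite("pics/w2.png",cv2.resize(im,(800,600)))
E
```

```text
(no output)
```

View pics/w2.png

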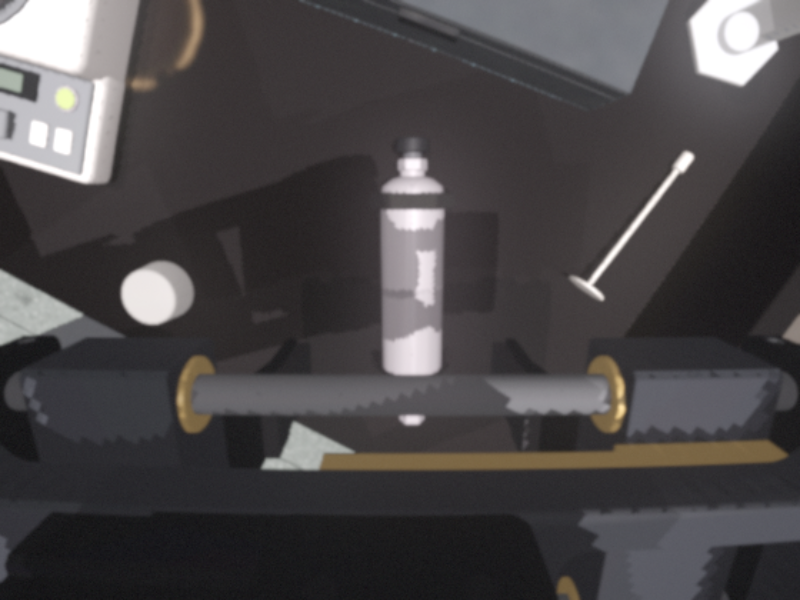

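The wrist view shows the cylinder almost aligned with the tool. In raw pixels its axis is at column ~288, the knob at (288,97) and the valve-side bumper at (288,141).

```bash
python3 - <<'E'
from h import *
w=dict(np.load("w2.npz"));q=lambda u,v,z:atz(w,(u*.7,v*.7),z,w["V"])
b=q(412,201,.05);t=q(412,365,.046);k=q(410.5,139,.033);pl=q(411,424,.025)
e=b-t;print(b,t,k,pl,np.degrees(np.arctan2(e[1],e[0])))
e2=k-pl;print(np.degrees(np.arctan2(e2[1],e2[0])),np.linalg.norm(e2))
u=(e/np.linalg.norm(e))[:2]
print("origin",b[:2]-.061*u,k[:2]-.1*u, pl[:2]+.1*u)
E
```

```text
[ 0.53275286 -0.2544897   0.05      ] [ 0.43847558 -0.30830352  0.046     ] [ 0.56515357 -0.23542078  0.033     ] [ 0.38853965 -0.33645552  0.025     ] 29.717890036996135
29.772386718996504 0.20362832659639116
origin [ 0.4798117  -0.28470871] [ 0.4783648  -0.28496014] [ 0.47532843 -0.28691615]
```

```bash
python3 - <<'E'
from h import *
go([.480,-.283,.008],29.7)
E
```

```text
t 4.65 d [-0.001   0.0063  0.1503] rv [-0.21  0.04 -0.31]
```

Emit:
{"name": "steer_hand", "arguments": {"plan": [{"pos": [0, 0.006, 0.04], "r": [-0.2, 0, -0.3], "jaw": 1}, {"pos": [0, 0.006, 0.08], "r": [-0.2, 0, -0.3], "jaw": 1}, {"pos": [0, 0.006, 0.12], "r": [-0.2, 0, -0.3], "jaw": 1}, {"pos": [0, 0.006, 0.14], "r": [-0.2, 0, -0.3], "jaw": 1}, {"pos": [0, 0.006, 0.15], "r": [-0.2, 0, -0.3], "jaw": 1}, {"pos": [0, 0.006, 0.15], "r": [-0.2, 0, -0.3], "jaw": 1}, {"pos": [0, 0.006, 0.15], "r": [-0.2, 0, -0.3], "jaw": 1}]}}

```text
time_s: 5.35
position: [0.4829, -0.2848, 0.0098]
tcp_rot: [[0.869, 0.495, 0.003], [0.495, -0.869, -0.004], [0.0, 0.005, -1.0]]
force: [-0.5, -0.5, 0.8]
opening: 1.0
grasp_force: 0.0
```

```bash
python3 - <<'E'
from h import *
s=bot.read_state();print(s["force"],s["moment"]);go([.480,-.283,.008],29.7)
E
```

```text
[-0.46271433 -0.46527786  0.83103782] [-0.0111827  -0.02292329  0.02638181]
t 5.35 d [-0.0016 -0.003   0.0018] rv [ 0.26 -0.02 -0.01]
```

Close, then lift 10 mm.

Emit:
{"name": "steer_hand", "arguments": {"plan": [{"pos": [0, -0.002, 0.001], "jaw": 1}, {"pos": [0, -0.002, 0.001], "jaw": 0}, {"pos": [0, -0.002, 0.001], "jaw": 0}, {"pos": [0, -0.002, 0.001], "jaw": 0}, {"pos": [0, -0.002, 0.001], "jaw": 0}, {"pos": [0, -0.002, 0.001], "jaw": 0}]}}

```text
time_s: 5.95
position: [0.4813, -0.2836, 0.0079]
tcp_rot: [[0.869, 0.494, 0.002], [0.494, -0.869, -0.003], [0.0, 0.004, -1.0]]
force: [1.2, -1.0, -0.0]
opening: 0.632
grasp_force: 0.0
```

```bash
python3 -c "
from h import *
s=bot.read_state();print(s['force'],s['moment'])"
```

```text
[ 1.18423501 -0.95591055 -0.00713256] [ 0.03040146  0.00771953 -0.01380336]
```

Emit:
{"name": "steer_hand", "arguments": {"plan": [{"pos": [0, 0, -0.002], "jaw": 0}, {"pos": [0, 0, -0.005], "jaw": 0}, {"pos": [0, 0, -0.008], "jaw": 0}, {"pos": [0, 0, -0.01], "jaw": 0}, {"pos": [0, 0, -0.01], "jaw": 0}, {"pos": [0, 0, -0.01], "jaw": 0}]}}

```text
time_s: 6.55
position: [0.481, -0.2832, 0.0176]
tcp_rot: [[0.869, 0.494, 0.001], [0.494, -0.869, -0.003], [-0.0, 0.003, -1.0]]
force: [0.2, -0.8, -5.5]
opening: 0.474
grasp_force: 30.0
```

```bash
python3 -c "
from h import *
s=bot.read_state();print(s['force'],s['moment'],np.array(s['tcp_rot']).T@s['moment'])
c=bot.capture('side');cv2.imwrite('pics/s1.png',c['color'][:,:,::-1])"
```

```text
[ 0.15547541 -0.79109219 -5.4672889 ] [ 0.00909687 -0.00987502  0.07269635] [ 0.00300844  0.01328285 -0.07266047]
```

Emit:
{"name": "steer_hand", "arguments": {"plan": [{"pos": [0, 0, -0.005], "jaw": 0}, {"pos": [0, 0, -0.01], "jaw": 0}, {"pos": [0, 0, -0.01], "jaw": 0}, {"pos": [0, 0, -0.01], "jaw": 0}]}}

```text
time_s: 7.0
position: [0.4815, -0.2836, 0.0282]
tcp_rot: [[0.869, 0.494, 0.002], [0.494, -0.869, -0.004], [0.0, 0.004, -1.0]]
force: [-0.2, 0.9, -5.6]
opening: 0.473
grasp_force: 30.0
```

```bash
python3 - <<'E'
from h import *
s=bot.read_state();print(s['force'],s['moment'])
c=bot.capture('side')["color"][:,:,::-1];w=bot.capture('wrist')["color"][:,:,::-1]
a=cv2.resize(c[150:220,290:390],(800,560//2*1),interpolation=cv2.INTER_CUBIC) if 0 else cv2.resize(c[155:215,300:400],(500,300),interpolation=cv2.INTER_CUBIC)
b=cv2.resize(w[70:300,180:400],(478,500)); b=cv2.copyMakeBorder(b,0,0,0,22,cv2.BORDER_CONSTANT)
b=cv2.resize(w[60:300,200:380],(300,400))
o=np.zeros((400,800,3),np.uint8);o[:300,:500]=a;o[:,500:]=b;cv2.imwrite("pics/tilt1.png",o)
E
```

```text
[-0.23150177  0.86804346 -5.60199528] [-0.04766248 -0.01121782 -0.01467484]
```

View pics/tilt1.png

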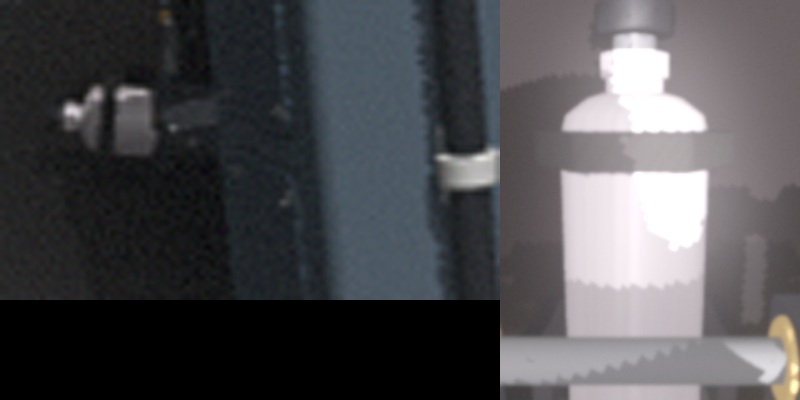

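```bash
cat > tilt.py <<'E'
from h import *
from scipy.optimize import least_squares
def model(c,p):
    s,th,a=p  # origin offset along tool x, tilt (valve up +), axis height above TCP
    M=np.linalg.inv(np.array(c["mount"]));u=np.array([np.cos(th),0,-np.sin(th)]);n=np.array([-np.sin(th),0,-np.cos(th)])
    O=np.array([s,0,-a]);P=lambda x,h,y=0:proj(c,O+u*x+n*h+[0,y,0],M)
    def wid(x):
        # silhouette width of tube at axis point x
        C=np.array(c["mount"])[:3,3];o=O+u*x;d=C-o;d-=u*(d@u);D=np.linalg.norm(d);t=d/D;r=.021
        q=np.sqrt(1-(r/D)**2)*r; b=r*r/D
        A=proj(c,o+t*b+np.array([0,q,0]),M);B=proj(c,o+t*b-np.array([0,q,0]),M);return abs(A[0]-B[0])
    return np.array([P(61,.025)[1] if 0 else P(.061,.025)[1],P(.1,.011)[1],P(.1,-.0)[1],wid(.05),wid(-.02)])
E
python3 - <<'E'
from tilt import *
c=bot.capture("wrist")
for a in(.013,.018):
  for d in(-12,-6,0,6,12): print(a,d,model(c,(0.,np.radians(d),a)).round(1))
g=cv2.cvtColor(c["color"],cv2.COLOR_RGB2GRAY)
print(g[40:75,281].tolist())
E
```

```text
0.013 -12 [137.   62.1  71.3  81.1  79.2]
0.013 -6 [141.2  55.9  63.7  83.9  78.2]
0.013 0 [147.5  51.5  57.6  86.8  77.2]
0.013 6 [156.2  49.4  53.2  89.8  76.2]
0.013 12 [167.4  50.4  51.2  92.9  75.2]
0.018 -12 [137.3  59.8  69.4  83.7  81.6]
0.018 -6 [141.6  53.2  61.5  86.7  80.5]
0.018 0 [148.2  48.4  54.9  89.8  79.4]
0.018 6 [157.3  46.   50.2  93.   78.4]
0.018 12 [169.1  46.7  47.8  96.3  77.4]
[105, 105, 105, 106, 107, 108, 107, 108, 108, 107, 110, 110, 111, 111, 113, 113, 117, 128, 141, 149, 154, 157, 158, 161, 163, 165, 168, 170, 171, 173, 176, 178, 179, 180, 178]
```

```bash
cat > meas.py <<'E'
from h import *
F=[];M=[]
for i in range(12):
    s=bot.read_state();R=np.array(s["tcp_rot"]);F.append(R.T@s["force"]);M.append(R.T@s["moment"]);bot.capture("top")
print(s["time_s"],"F",np.mean(F,0).round(3),np.std(F,0).round(2),"M",np.mean(M,0).round(4),np.std(M,0).round(3))
E
python3 meas.py
```

```text
7.7 F [ 0.123 -0.092  5.845] [0.34 0.46 0.48] M [-0.0005 -0.0369 -0.0036] [0.026 0.025 0.021]
```

Emit:
{"name": "steer_hand", "arguments": {"plan": [{"pos": [0, 0, -0.005], "jaw": 0}, {"pos": [0, 0, -0.01], "jaw": 0}, {"pos": [0, 0, -0.015], "jaw": 0}, {"pos": [0, 0, -0.02], "jaw": 0}, {"pos": [0, 0, -0.025], "jaw": 0}, {"pos": [0, 0, -0.03], "jaw": 0}, {"pos": [0, 0, -0.03], "jaw": 0}, {"pos": [0, 0, -0.03], "jaw": 0}]}}

```text
time_s: 8.55
position: [0.4813, -0.2834, 0.058]
tcp_rot: [[0.869, 0.494, 0.002], [0.494, -0.869, -0.003], [0.0, 0.004, -1.0]]
force: [-0.2, 0.8, -6.5]
opening: 0.474
grasp_force: 30.0
```

```bash
python3 meas.py; python3 - <<'E'
from h import *
w=bot.capture('wrist')["color"][:,:,::-1];cv2.imwrite("pics/wr3.png",w)
o=cv2.resize(w[30:300,180:390],(583,750)[:2]);cv2.imwrite("pics/tilt2.png",cv2.resize(w[30:300,180:390],(467,600)))
E
```

```text
9.1 F [-0.05  -0.065  5.933] [0.41 0.42 0.52] M [ 0.016  -0.038  -0.0018] [0.02  0.028 0.022]
```

View pics/tilt2.png

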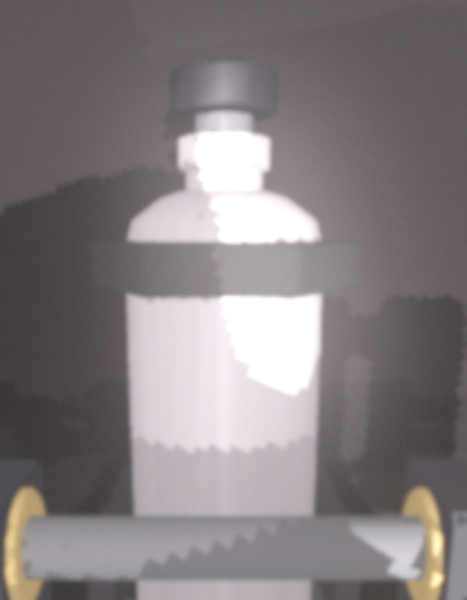

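The cylinder held without pivoting and is level: the bumper is at raw row 150 and the knob at row 57, same as before. The moment puts the balance point about 6 mm toward the valve. I'll set it down, measure the sensor bias and regrasp there.

Emit:
{"name": "steer_hand", "arguments": {"plan": [{"pos": [0, 0, 0.01], "jaw": 0}, {"pos": [0, 0, 0.02], "jaw": 0}, {"pos": [0, 0, 0.03], "jaw": 0}, {"pos": [0, 0, 0.038], "jaw": 0}, {"pos": [0, 0, 0.042], "jaw": 0}, {"pos": [0, 0, 0.044], "jaw": 0}, {"pos": [0, 0, 0.045], "jaw": 0}, {"pos": [0, 0, 0.046], "jaw": 0}, {"pos": [0, 0, 0.046], "jaw": 0}]}}

```text
time_s: 10.1
position: [0.4815, -0.2836, 0.0121]
tcp_rot: [[0.869, 0.494, 0.002], [0.494, -0.869, -0.003], [0.0, 0.004, -1.0]]
force: [0.2, 0.9, -6.6]
opening: 0.476
grasp_force: 30.0
```

Emit:
{"name": "steer_hand", "arguments": {"plan": [{"pos": [0, 0, 0.001], "jaw": 0}, {"pos": [0, 0, 0.002], "jaw": 0}, {"pos": [0, 0, 0.003], "jaw": 0}, {"pos": [0, 0, 0.003], "jaw": 0}]}}

```text
time_s: 10.5
position: [0.4816, -0.2838, 0.0113]
tcp_rot: [[0.869, 0.495, 0.003], [0.495, -0.869, -0.004], [0.0, 0.005, -1.0]]
force: [-3.0, 1.2, 10.3]
opening: 0.474
grasp_force: 30.0
```

Emit:
{"name": "steer_hand", "arguments": {"plan": [{"pos": [0, 0, -0.001], "jaw": 0.6}, {"pos": [0, 0, -0.001], "jaw": 0.6}, {"pos": [0.003, 0, -0.001], "jaw": 0.6}, {"pos": [0.006, 0, -0.001], "jaw": 0.6}, {"pos": [0.006, 0, -0.001], "jaw": 0.6}]}}

```text
time_s: 11.0
position: [0.4871, -0.2804, 0.0097]
tcp_rot: [[0.869, 0.495, 0.002], [0.495, -0.869, -0.003], [0.0, 0.004, -1.0]]
force: [-0.1, -1.2, -0.6]
opening: 0.595
grasp_force: 0.0
```

```bash
python3 meas.py
```

```text
11.55 F [0.033 0.188 0.094] [0.52 0.52 0.29] M [-0.0071  0.0035  0.0096] [0.029 0.024 0.023]
```

Emit:
{"name": "steer_hand", "arguments": {"plan": [{"jaw": 0}, {"jaw": 0}, {"jaw": 0}, {"jaw": 0}, {"pos": [0, 0, -0.003], "jaw": 0}, {"pos": [0, 0, -0.01], "jaw": 0}, {"pos": [0, 0, -0.02], "jaw": 0}, {"pos": [0, 0, -0.03], "jaw": 0}, {"pos": [0, 0, -0.035], "jaw": 0}, {"pos": [0, 0, -0.035], "jaw": 0}, {"pos": [0, 0, -0.035], "jaw": 0}]}}

```text
time_s: 12.7
position: [0.4864, -0.2804, 0.0451]
tcp_rot: [[0.869, 0.494, 0.002], [0.494, -0.869, -0.003], [0.0, 0.004, -1.0]]
force: [-0.1, 0.6, -5.4]
opening: 0.476
grasp_force: 30.0
```

```bash
python3 meas.py
```

```text
13.25 F [-0.015 -0.184  5.912] [0.54 0.56 0.55] M [-0.0145  0.0221  0.0078] [0.033 0.037 0.035]
```

```bash
python3 meas.py;python3 meas.py; python3 -c "
from h import *
go([.5433,.0407,.16],101.85);print(bot.read_state()['joint_positions'])"
```

```text
13.85 F [ 0.059 -0.151  5.895] [0.43 0.54 0.32] M [-0.0163  0.0094 -0.0009] [0.019 0.025 0.037]
14.45 F [0.09  0.098 5.929] [0.35 0.42 0.4 ] M [-0.003  -0.0022  0.0077] [0.024 0.025 0.029]
t 14.5 d [ 0.2082 -0.2506 -0.116 ] rv [  0.17   0.13 -72.22]
[-41.32663925  40.40882402  98.98223459  -0.10051172  40.42127021
  19.12118499]
```

Emit:
{"name": "steer_hand", "arguments": {"plan": [{"pos": [0, 0, -0.015], "jaw": 0}, {"pos": [0, 0, -0.04], "jaw": 0}, {"pos": [0, 0, -0.065], "jaw": 0}, {"pos": [0, 0, -0.09], "r": [0, 0, -2], "jaw": 0}, {"pos": [0.005, -0.006, -0.11], "r": [0, 0, -4], "jaw": 0}, {"pos": [0.015, -0.018, -0.115], "r": [0, 0, -8], "jaw": 0}, {"pos": [0.03, -0.036, -0.115], "r": [0, 0, -13], "jaw": 0}, {"pos": [0.047, -0.056, -0.115], "r": [0, 0, -18], "jaw": 0}, {"pos": [0.064, -0.077, -0.115], "r": [0, 0, -23], "jaw": 0}, {"pos": [0.081, -0.098, -0.115], "r": [0, 0, -28], "jaw": 0}, {"pos": [0.098, -0.118, -0.115], "r": [0, 0, -33], "jaw": 0}, {"pos": [0.115, -0.138, -0.115], "r": [0, 0, -38], "jaw": 0}, {"pos": [0.132, -0.158, -0.115], "r": [0, 0, -43], "jaw": 0}, {"pos": [0.149, -0.179, -0.115], "r": [0, 0, -48], "jaw": 0}, {"pos": [0.166, -0.2, -0.115], "r": [0, 0, -54], "jaw": 0}, {"pos": [0.182, -0.219, -0.115], "r": [0, 0, -60], "jaw": 0}, {"pos": [0.195, -0.235, -0.115], "r": [0, 0, -66], "jaw": 0}, {"pos": [0.204, -0.246, -0.115], "r": [0.1, 0.1, -70], "jaw": 0}, {"pos": [0.208, -0.25, -0.115], "r": [0.1, 0.1, -72], "jaw": 0}, {"pos": [0.209, -0.251, -0.115], "r": [0.1, 0.1, -72.2], "jaw": 0}]}}

```text
time_s: 16.5
position: [0.5437, 0.0419, 0.1589]
tcp_rot: [[-0.206, 0.979, 0.001], [0.979, 0.206, -0.001], [-0.001, 0.0, -1.0]]
force: [0.5, -0.1, -6.0]
opening: 0.472
grasp_force: 30.0
```

```bash
python3 - <<'E'
from h import *
c=bot.capture("side");w=bot.capture("wrist")
cv2.imwrite("pics/w4.png",np.hstack([w["color"][30:300,180:390,::-1],c["color"][180:310,200:350,::-1].repeat(2,0)[:270-10].repeat(2,1)[:260] if 0 else cv2.resize(c["color"][180:310,200:350,::-1],(312,270))]))
go([.5431,.0417,.16],101.85)
E
python3 meas.py
```

```text
t 16.6 d [ 0.0008 -0.0005 -0.0011] rv [ 0.02  0.08 -0.07]
17.15 F [-0.183  0.121  5.504] [0.37 0.45 0.59] M [-0.1033 -0.044   0.0018] [0.023 0.024 0.031]
```

View pics/w4.png

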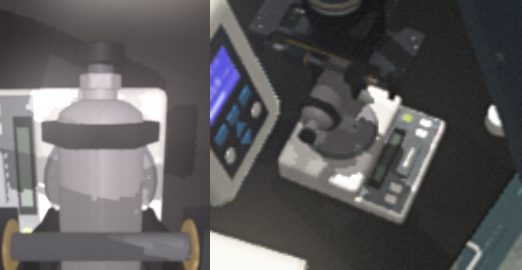

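The cylinder hangs level above the cradle, with the bumper and knob rows 93 px apart as before. Lowering.

Emit:
{"name": "steer_hand", "arguments": {"plan": [{"pos": [0, 0, 0.01], "jaw": 0}, {"pos": [0, 0, 0.025], "jaw": 0}, {"pos": [0, 0, 0.04], "jaw": 0}, {"pos": [0, 0, 0.052], "jaw": 0}, {"pos": [0, 0, 0.06], "jaw": 0}, {"pos": [0, 0, 0.064], "jaw": 0}, {"pos": [0, 0, 0.066], "jaw": 0}, {"pos": [0, 0, 0.067], "jaw": 0}, {"pos": [0, 0, 0.068], "jaw": 0}, {"pos": [0, 0, 0.068], "jaw": 0}, {"pos": [0, 0, 0.068], "jaw": 0}]}}

```text
time_s: 18.3
position: [0.5441, 0.0413, 0.0913]
tcp_rot: [[-0.205, 0.979, 0.002], [0.979, 0.205, -0.001], [-0.001, 0.001, -1.0]]
force: [-0.0, 0.1, -6.6]
opening: 0.476
grasp_force: 30.0
```

```bash
python3 -c "
from h import *
go([.5431,.0417,.0875],101.85)"
```

```text
t 18.3 d [ 0.0006 -0.0009  0.0038] rv [ 0.08  0.07 -0.02]
```

Emit:
{"name": "steer_hand", "arguments": {"plan": [{"pos": [0, -0.0006, 0.001], "jaw": 0}, {"pos": [0, -0.0006, 0.002], "jaw": 0}, {"pos": [0, -0.0006, 0.003], "jaw": 0}, {"pos": [0, -0.0006, 0.003], "jaw": 0}, {"pos": [0, -0.0006, 0.003], "jaw": 0}]}}

```text
time_s: 18.8
position: [0.5433, 0.0412, 0.0879]
tcp_rot: [[-0.205, 0.979, 0.001], [0.979, 0.205, -0.001], [-0.001, 0.001, -1.0]]
force: [0.4, -0.9, -5.2]
opening: 0.469
grasp_force: 30.0
```

Emit:
{"name": "steer_hand", "arguments": {"plan": [{"pos": [0, 0, 0.0005], "jaw": 0}, {"pos": [0, 0, 0.001], "jaw": 0}, {"pos": [0, 0, 0.001], "jaw": 0}]}}

```text
time_s: 19.1
position: [0.5433, 0.0413, 0.0869]
tcp_rot: [[-0.205, 0.979, 0.001], [0.979, 0.205, -0.001], [-0.001, 0.001, -1.0]]
force: [0.0, 0.1, -5.2]
opening: 0.47
grasp_force: 30.0
```

Emit:
{"name": "steer_hand", "arguments": {"plan": [{"pos": [0, 0, 0.0005], "jaw": 0}, {"pos": [0, 0, 0.0005], "jaw": 0}, {"pos": [0, 0, 0.0005], "jaw": 0}]}}

```text
time_s: 19.4
position: [0.5433, 0.0413, 0.0864]
tcp_rot: [[-0.205, 0.979, 0.001], [0.979, 0.205, -0.001], [-0.001, 0.001, -1.0]]
force: [-0.0, -0.1, -5.6]
opening: 0.474
grasp_force: 30.0
```

Emit:
{"name": "steer_hand", "arguments": {"plan": [{"pos": [0, 0, 0.0005], "jaw": 0}, {"pos": [0, 0, 0.0005], "jaw": 0}, {"pos": [0, 0, 0.0005], "jaw": 0}]}}

```text
time_s: 19.7
position: [0.5434, 0.0412, 0.086]
tcp_rot: [[-0.205, 0.979, 0.001], [0.979, 0.205, -0.001], [-0.001, 0.001, -1.0]]
force: [-0.4, 0.1, -5.5]
opening: 0.475
grasp_force: 30.0
```

Emit:
{"name": "steer_hand", "arguments": {"plan": [{"pos": [0, 0, 0.0005], "jaw": 0}, {"pos": [0, 0, 0.0005], "jaw": 0}, {"pos": [0, 0, 0.0005], "jaw": 0}]}}

```text
time_s: 20.0
position: [0.5434, 0.0412, 0.0856]
tcp_rot: [[-0.205, 0.979, 0.001], [0.979, 0.205, -0.001], [-0.001, 0.001, -1.0]]
force: [-0.8, 0.3, -4.6]
opening: 0.468
grasp_force: 30.0
```

Emit:
{"name": "steer_hand", "arguments": {"plan": [{"pos": [0, 0, 0.0005], "jaw": 0}, {"pos": [0, 0, 0.0005], "jaw": 0}, {"pos": [0, 0, 0.0005], "jaw": 0}]}}

```text
time_s: 20.3
position: [0.5435, 0.0412, 0.0852]
tcp_rot: [[-0.205, 0.979, 0.001], [0.979, 0.205, -0.001], [-0.001, 0.001, -1.0]]
force: [0.3, -0.5, -3.0]
opening: 0.471
grasp_force: 30.0
```

Emit:
{"name": "steer_hand", "arguments": {"plan": [{"pos": [0, 0, 0.0005], "jaw": 0}, {"pos": [0, 0, 0.0005], "jaw": 0}, {"pos": [0, 0, 0.0005], "jaw": 0}]}}

```text
time_s: 20.6
position: [0.5436, 0.0412, 0.0847]
tcp_rot: [[-0.205, 0.979, 0.001], [0.979, 0.205, -0.001], [-0.001, 0.001, -1.0]]
force: [-0.7, 0.1, -1.4]
opening: 0.476
grasp_force: 30.0
```

```bash
python3 meas.py
```

```text
21.15 F [ 0.172 -0.189  0.546] [0.52 0.52 0.65] M [-0.0768  0.0191  0.0045] [0.03  0.016 0.018]
```

Emit:
{"name": "steer_hand", "arguments": {"plan": [{"jaw": 0.53}, {"jaw": 0.53}, {"jaw": 0.56}, {"jaw": 0.56}, {"jaw": 0.56}, {"jaw": 0.56}, {"jaw": 0.56}, {"jaw": 0.56}]}}

```text
time_s: 22.0
position: [0.5433, 0.0412, 0.0845]
tcp_rot: [[-0.205, 0.979, 0.001], [0.979, 0.205, -0.001], [-0.001, 0.001, -1.0]]
force: [-1.1, 0.2, 0.2]
opening: 0.561
grasp_force: 0.0
```

```bash
python3 - <<'E'
from h import *
w=bot.capture("wrist");c=bot.capture("side")
cv2.imwrite("pics/w5.png",cv2.resize(np.hstack([w["color"][30:300,180:390,::-1],cv2.resize(c["color"][180:310,200:350,::-1],(312,270))]),(800,414)))
E
python3 meas.py
```

```text
22.65 F [ 0.223 -0.081 -0.298] [0.45 0.44 0.33] M [-0.105  -0.015  -0.0051] [0.03  0.035 0.017]
```

View pics/w5.png

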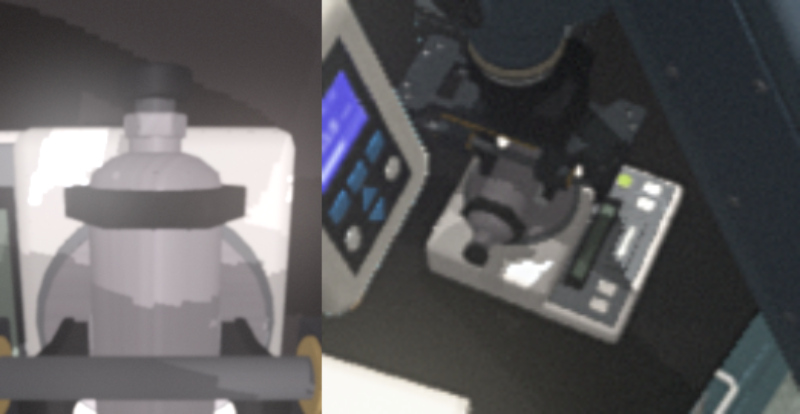

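Released, and the cylinder stays level: the bumper is at row 165 and the knob at row 72, both unchanged. Retracting.

Emit:
{"name": "steer_hand", "arguments": {"plan": [{"jaw": 0.7}, {"jaw": 0.75}, {"jaw": 0.75}, {"pos": [0, 0, -0.005], "jaw": 0.75}, {"pos": [0, 0, -0.015], "jaw": 0.75}, {"pos": [0, 0, -0.03], "jaw": 0.75}, {"pos": [0, 0, -0.05], "jaw": 0.75}, {"pos": [0, 0, -0.08], "jaw": 0.75}, {"pos": [0, 0, -0.11], "jaw": 0.75}, {"pos": [-0.03, 0, -0.13], "jaw": 0.75}, {"pos": [-0.06, 0, -0.14], "jaw": 0.75}, {"pos": [-0.1, 0, -0.14], "jaw": 0.75}, {"pos": [-0.14, 0, -0.14], "jaw": 0.75}, {"pos": [-0.18, 0, -0.14], "jaw": 0.75}, {"pos": [-0.2, 0, -0.14], "jaw": 0.75}, {"pos": [-0.2, 0, -0.14], "jaw": 0.75}, {"pos": [-0.2, 0, -0.14], "jaw": 0.75}]}}

```text
time_s: 24.4
position: [0.5836, -0.1535, 0.2247]
tcp_rot: [[-0.204, 0.979, -0.0], [0.979, 0.204, 0.001], [0.001, 0.0, -1.0]]
force: [-0.1, -0.1, -0.0]
opening: 0.748
grasp_force: 0.0
```

```bash
python3 - <<'E'
from h import *
c=bot.capture("top");w=bot.capture("side")
cv2.imwrite("pics/fin.png",np.hstack([cv2.resize(c["color"][185:300,205:320,::-1],(400,400)),cv2.resize(w["color"][190:310,220:340,::-1],(400,400))]))
E
```

```text
(no output)
```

View pics/fin.png

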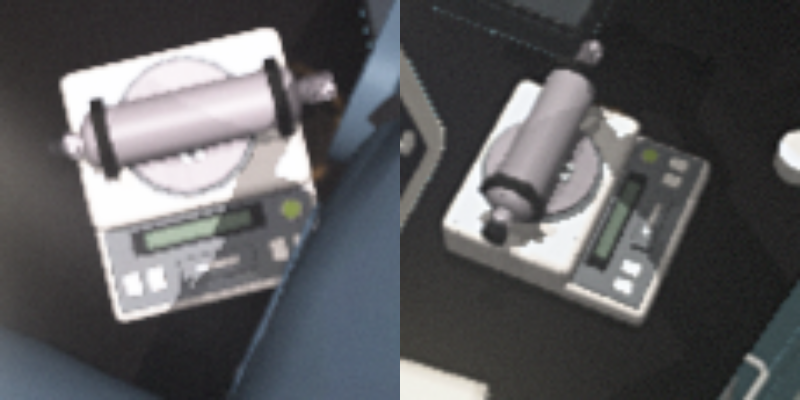

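The cylinder lies across the V cradle. In the side view the knob is at about (249,259) and the plug tip at (278,205). I'll compare those with the projections for a level pose.

```bash
python3 - <<'E'
from h import *
c=bot.capture("side");y=np.radians(101.85);u=np.array([np.cos(y),np.sin(y),0])
for th in(-17,0,17):
  t=np.radians(th);a=u*np.cos(t)+np.array([0,0,np.sin(t)]);O=np.array([.5433,.0407,.0995])-.006*a
  print(th,[proj(c,O+a*x).round(1) for x in(.095,.061,-.061,-.098)])
E
python3 meas.py
```

```text
-17 [array([248.8, 263.4]), array([253.8, 251.7]), array([271.4, 211.1]), array([276.6, 199.2])]
0 [array([247.7, 260. ]), array([253.2, 249.4]), array([271.9, 214.3]), array([277.1, 204.4])]
17 [array([247.8, 253.9]), array([253.4, 245.7]), array([271.4, 219. ]), array([276.4, 211.7])]
25.1 F [ 0.14  -0.174  0.076] [0.56 0.45 0.5 ] M [-0.112  -0.028  -0.0045] [0.033 0.029 0.027]
```

The positions match the level pose, so I'm handing in.

```bash
python3 -c "
from rig import bot
print(bot.hand_in())"
```

```text
the job is handed in; nothing more can be done
None
```

I pressed the tare key to its stop, found the cylinder's balance point about 5 mm from mid-length on the valve side, and left it resting level in the V cradle with the arm clear. I handed it in at about 25 s; the hand-in returned no verdict.

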